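# Clamp the handle press and gauge its plate gap

### The job

Close the mug-handle press: swing the red handle of its toggle clamp up and over centre, towards the plates, until it locks by itself and the rubber foot holds the top plate down on its stop screws, then let go of it. Then take the taper gauge by its wooden grip, lay the blade flat on the ledge of the lower plate and slide it thin end first, straight in, into the middle of the gap between the two plates, until it drags snugly on both; feel for it, do not force it. Finish still gripping the gauge, held snug at that depth, and leave the mugs, jar and tools around it where they are.

Things in the scene. Friction and masses are not known exactly. Their poses are not given: they have to be found in the camera images.
- press: Handle press fixed to the counter: plywood board 225 x 150 x 18 mm with a steel toggle clamp (robot side) and two aluminium die plates, one over the other (far side). Origin: on the counter under the plates' centre. +x runs from clamp to plates, z up, +y is the way the gauge goes in: the mouth of the gap is the -y side. Yaw varies about 0.35 rad.
- lower_plate: Fixed lower aluminium die plate, 90 (x) x 130 (y) x 20 mm, flat top 38 mm above the counter. Origin: under the press's plates, 18 mm above the counter; axes as the press. On the mouth side it stands out 26 mm past the top plate: a ledge to lay the blade on.
- press_mouth (a point): Middle of the mouth: the point on the lower plate's top (38 mm above the counter) straight under the top plate's mouth edge, midway along it, 52 mm to -y of the press origin. Axes as the press: the blade goes in along +y. The ledge reaches from here to y = -26 mm. Brass stop screws 12 mm across stand in the gap at x = +-37, y = +10 mm.
- clamp_handle (a joint): Angle of the clamp handle. 0 = fully open (leaning 1.25 rad from upright back to the robot), about 1.25 rad = dead centre, 1.35 rad = locked against its stop (leaning 0.10 rad from upright to the plates); past about 1.28 it stays by itself. Starts between 0 and 0.2. Takes up to about 12 N at the grip, most in the last third.
- handle_grip (a point): Middle of the red grip of the clamp handle (moulded bar with flat sides, 18 mm across along the press y axis, 21 mm deep, 64 mm long along the handle), 82 mm from the pivot. It moves on a circle of that radius about handle_pivot, in the upright plane through the press origin and the press x axis.
- handle_pivot (a point): Pivot pin of the clamp handle, fixed on the press, 110 mm to -x of the press origin, 92 mm above the counter, its axis along the press y axis: as the clamp closes the grip moves up and to +x.
- gauge: Taper gauge lying flat: wooden grip 90 (x) x 22 (y) x 32 mm high, then a steel blade 78 mm long to +x, 24 mm wide, 8 mm thick at the grip and tapering evenly (1 in 12) to 1.5 mm at the tip. Underside one flat face; only the blade's top slopes. Origin: centre of the grip's underside; +x to the tip, z up. 0.11 to 0.18 kg. Snug when the tip is 24 to 48 mm inside, by the gap.
- gauge_tip (a point): Middle of the thin end of the gauge blade, on its underside, 123 mm to +x of the gauge origin.
- mug1: Leather-hard clay mug without handle, upside down, 94 mm across, 94 mm high, on a red-brown bat; leave alone. Origin: centre of its underside.
- mug2: A second such mug on the bat.
- mug3: A third such mug, standing on the counter to the left of the press.
- slip_jar: Amber glass jar, 68 mm across, 85 mm high; leave alone. Origin: centre of its underside.
- loop_tool: Trimming tool lying on the counter: wooden handle 14 mm thick, steel loop, 182 mm long; leave alone. Origin: under its middle.
- rib: Flat wooden rib, 75 x 45 x 6 mm; leave alone. Origin: centre of its underside.
- top_plate: Upper aluminium die plate, 90 (x) x 104 (y) x 16 mm, sliding up and down on two pillars. Origin: centre of its underside; axes as the press. Springs lift it to 52 mm above the counter. Clamped, it rests on four stop screws of unknown setting: underside at 41.5 to 43.5 mm (gap 3.5 to 5.5 mm), held down by 20 N or more.
Not all that is in view belongs to the job. Several things have the shape of the gauge; the one meant has the colours described above.

How it is judged (in metres and radians):
On the way:
1. The toggle clamp is locked over centre, top plate down on its stops, the handle let go, and the gauge not yet in the gap (value of joint clamp_handle above 1.3 rad and z of top_plate in the frame of press below 0.045 m and contact force between the fingers and clamp_handle below 0.5 N and y of gauge_tip in the frame of press_mouth below 0 m), for 0.2 s.
At the end, for the whole second after the job is handed in: Clamp locked over centre, top plate down on its stops; gauge gripped (over 8 N) and still, blade flat (0.05 rad), square (0.14 rad), within 20 mm of the middle of the mouth, tip at least 15 mm in, touching both plates (over 1 N each, under 25 N on the top plate) (value of joint clamp_handle above 1.3 rad and z of top_plate in the frame of press below 0.045 m and y of gauge_tip in the frame of press_mouth above 0.015 m and x of gauge_tip in the frame of press_mouth between -0.02 and 0.02 m and angle between the x axis of gauge and the y axis of press, either way round below 0.14 rad and angle between gauge's own z axis and vertical below 0.05 rad and contact force between gauge and top_plate between 1 and 25 N and contact force between gauge and lower_plate above 1 N and contact force between gauge and the fingers above 8 N and linear speed of gauge below 0.01 m/s); the arm keeps its last pose, push and grip.
It fails at once if the gauge is forced into the gap (over 40 N on the top plate) (contact force between gauge and top_plate above 40 N).
It fails at once if a mug, the jar, the loop tool or the rib is moved by more than 30 mm (distance of any of mug1, mug2, mug3, slip_jar, loop_tool, rib from where it was at the start of the episode above 0.03 m).
It also fails if it takes over 72 s, if anything falls off the work surface, if the arm or the gripper's body presses on something with over 40 N, if the wrist force passes 120 N, or if a joint passes its speed limit or range.

### The arm

A 7-joint arm with a two-finger parallel gripper is mounted at the origin on the work surface. World frame = base frame: x ahead of the robot, y to its left, z up, the work surface at z = 0. Lengths are in m, angles in degrees, forces in N, time in s.
With the tool pointing down it reaches from about 0.425 to 0.875 m from the base axis. Payload 4.7 kg.
Tool frame: the origin (TCP) lies midway between the tips of the shut fingers; the grasp point (between the pads) lies env.grip_point_offset behind it (env.grip_point_offset is the distance from the TCP to the grasp point, in m); z points along the fingers, y is the line along which they close (so a half turn about z gives the same grasp; the last joint's range is limited). The gripper opens to 87 mm and grips with 3 to 60 N. Pads are 19 mm wide; open, the fingers measure 117 mm over their backs; the gripper's body (75 mm by 190 mm) begins 51 mm behind the grasp point.
Start: joints at [-72.416, 18.392, -4.016, 83.108, 1.295, 78.541, -3.26], TCP at [0.188, 0.622, 0.223] pointing down, gripper open.
Joint ranges: [-163.93, 163.93], [-17.29, 119.83], [-79.2, 71.16], [3.27, 140.29], [-89.18, 269.18], [5.43, 117.66], [-154.24, 154.24]. Speed limits (degrees/s): [147.25, 147.25, 180, 180, 180, 180, 180].

### API

Orientations are given as [roll, pitch, yaw] about the fixed x, y, z axes, in that order (R = Rz(yaw) Ry(pitch) Rx(roll)).
In Python, from cell import env gives the robot as it stands.
- The arm moves only by the shell command python3 -m creep 'ROWS' [FORCE]. ROWS is a JSON object of lists of equal length, an entry for each row: "translation": the shift along the tool's x, y, z in units of 0.08 m (1.0 is 0.08 m), a list of three; "turn": the turn, a rotation vector about the tool's x, y, z in units of 180 degrees (1.0 is 180 degrees), a list of three; "grip": the opening, from 0 (shut) to 1 (fully open). In form: {"translation": [[x, y, z], ...], "turn": [[ax, ay, az], ...], "grip": [grip, ...]}. A call has 1 to 5 rows; each row shifts and turns the commanded pose from where the row before left it, along the tool's axes as they then stand; what a row does not reach is not made up. A row lasts 1/8 s, in which the tool goes at most 62.5 mm and 10.7 degrees, less where a joint would pass 70% of its speed; a pose out of reach is approached as far as the arm can. A call with a number of a shift or a turn outside -1 to 1 is refused whole. A call with a gripper value outside its range is refused whole. The fingers move at their own pace and stop on an object; FORCE is the grip in N (left out, the last holds). Time passes only in rows, so rows that do not move let the fingers close. It gives the time, the measured TCP pose, the force, the opening and the grip force at its end, in the units of the state.
- env.get_obs(): the state, without advancing time (a new reading comes with each control period).
- env.read_camera(name): name is "side" or "top"; returns a dict with "frame" (400x640x3 uint8, red, green, blue), "z_map" (400x640 float32, m along the optical axis (not along the pixel's ray), 0 where there is no reading), "K" (3x3 intrinsics, pixels), "rvec" (rotation vector, rad) and "tvec" (3), from world to camera coordinates, as OpenCV has them. Camera axes: x right, y down, z forward; pixel columns grow to the right and rows downward; lengths in m; the calibration is good to about 2 mm. A picture is of the moment at which its call begins.
- env.sign_off(): hands the job in; it is judged then, once.
The state is a dict: "time_s": time; "qpos": joint angles; "joint_velocities": joint speeds; "effort": joint torques, N m; "tool_pos": TCP position; "tool_rot": TCP orientation; "force": force on the tool from outside, world axes, zero at the start; "wrist_torque": the same for the moment, N m; "grip_width": finger opening in m; "grasp_force": force on a finger pad.
Only numpy, scipy, OpenCV 4.12 (cv2) and the standard library are available. Lean on these libraries where they do the work, as an engineer would, in place of code of your own. Each camera call takes 0.05 s, during which the arm holds its last target. There are 200 camera calls.

## Working session

There is one attempt and no reset: what is moved stays moved. The work goes in short steps, Python scripts to look and compute and a shell command to move; the robot and the scene stay as the last step left them, time stands still between calls to the robot, and variables do not carry over. Pictures are saved under pics/ and viewed, at most 10 in all, crops included, and the job is handed in when it is done.

```bash
mkdir -p pics; ls; python3 - <<'E'
from cell import env
import cv2,numpy as np
print(env.grip_point_offset); print(env.get_obs())
for n in("side","top"):
    c=env.read_camera(n); np.savez(f"{n}0.npz",**c)
    cv2.imwrite(f"pics/{n}0.png",c["frame"][:,:,::-1]); R=cv2.Rodrigues(c["rvec"])[0]; print(n,c["K"],-R.T@c["tvec"],R)
E
```

```text
pics
0.0187
{'time_s': 0.0, 'qpos': array([-72.41564777,  18.43969975,  -4.01557642,  83.17262692,
         1.29538589,  78.54169892,  -3.26014528]), 'joint_velocities': array([-0.00085739,  0.03416962,  0.0175019 ,  0.07322407, -0.01950064,
       -0.07899285,  0.08148048]), 'effort': array([-6.22184853e-04, -4.91273260e+01, -4.04549316e-01, -3.12549520e+01,
       -6.40135864e-02,  4.32283350e-02,  1.61932353e-04]), 'tool_pos': array([0.18750945, 0.62180061, 0.22147421]), 'tool_rot': array([-1.79891238e+02,  6.05054411e-03,  1.63225327e+02]), 'force': array([ 0.45432853, -0.0447718 ,  0.15005581]), 'wrist_torque': array([-0.01081275, -0.0050345 , -0.0210442 ]), 'grasp_force': 0.0, 'grip_width': 0.08706413101335475}
side [[456.78477609   0.         320.14127245]
 [  0.         456.78477609 201.20255544]
 [  0.           0.           1.        ]] [ 0.34102497 -0.91179743  1.21265165] [[ 0.98871123 -0.1496882   0.00659964]
 [-0.11157519 -0.76493825 -0.63436618]
 [ 0.10000545  0.62646861 -0.77300452]]
top [[488.720014     0.         314.65315278]
 [  0.         488.720014   214.88096279]
 [  0.           0.           1.        ]] [ 0.27804702 -0.02122515  1.47803643] [[-0.02501701 -0.99948523 -0.02008553]
 [-0.98973084  0.02759141 -0.14025538]
 [ 0.14073736  0.0163705  -0.98991161]]
```

View pics/top0.png

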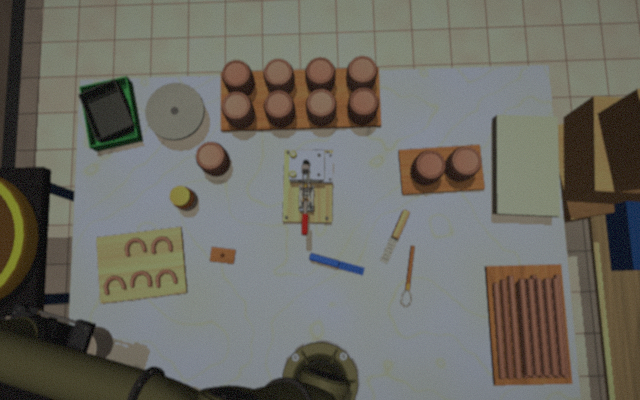

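View pics/side0.png

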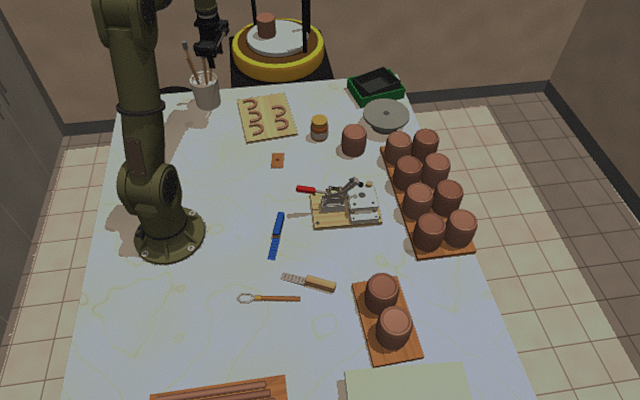

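The top view shows the press at (307,187) with its red handle at (305,224), and the jar, rib and mug3 to its left. Three things could be the gauge:
- The blue one at (337,264).
- The one with a wooden grip and grey blade at (397,235).
- The loop tool at (409,275), which has a loop.

The wooden-grip one fits the description, so I'll check it in an enlarged crop.

```bash
cat >h.py <<'E'
import numpy as np,cv2
def load(n): return dict(np.load(n))
def pts(c):
    K=c["K"];R=cv2.Rodrigues(c["rvec"])[0];z=c["z_map"];h,w=z.shape
    u,v=np.meshgrid(np.arange(w),np.arange(h))
    P=np.stack([(u-K[0,2])/K[0,0]*z,(v-K[1,2])/K[1,1]*z,z],-1)
    return (P-c["tvec"].ravel())@R
def ray(c,u,v,h):
    K=c["K"];R=cv2.Rodrigues(c["rvec"])[0];o=-R.T@c["tvec"].ravel()
    d=R.T@np.array([(u-K[0,2])/K[0,0],(v-K[1,2])/K[1,1],1]);return o+d*(h-o[2])/d[2]
E
python3 - <<'E'
from h import *
s=load("side0.npz");t=load("top0.npz")
a=cv2.resize(t["frame"][140:300,270:430],None,fx=3.7,fy=3.7,interpolation=cv2.INTER_CUBIC)[:,:,::-1]
cv2.imwrite("pics/c1.png",a)
b=cv2.resize(s["frame"][165:310,230:400],None,fx=4,fy=4,interpolation=cv2.INTER_CUBIC)[:,:,::-1]
cv2.imwrite("pics/c2.png",b)
for n,c in(("s",s),("t",t)):
    P=pts(c);hsv=cv2.cvtColor(c["frame"],cv2.COLOR_RGB2HSV);H,S,V=[hsv[...,i].astype(int) for i in range(3)]
    X=P[...,0];Y=P[...,1];Z=P[...,2]
    box=(X>.3)&(X<.75)&(Y>-.4)&(Y<.15)
    red=box&((H<6)|(H>174))&(S>170)&(V>70)&(Y>-.1)
    q=P[red];print(n,"red",len(q),q.mean(0),q.min(0),q.max(0))
    for nm,m in(("gauge area >15mm",(X>.3)&(X<.6)&(Y>-.35)&(Y<-.17)&(Z>.022)&(Z<.05)),("plate/board",(X>.3)&(X<.8)&(Y>-.12)&(Y<.13)&(Z>.01)&(Z<.085))):
        q=P[m]
        if len(q)<5: print(n,nm,len(q));continue
        print(n,nm,len(q),q.mean(0),np.percentile(q[:,2],[5,50,95]),cv2.minAreaRect((q[:,:2]*1000).astype(np.float32)))
E
```

```text
s red 100 [0.44226205 0.02493865 0.12590714] [0.4137148  0.01783164 0.11104194] [0.47095663 0.03465192 0.13831825]
s gauge area >15mm 254 [ 0.45452626 -0.26112072  0.03126913] [0.02363643 0.03154018 0.03692387] ((501.45330810546875, -270.2138977050781), (64.94862365722656, 191.3020782470703), 57.66384506225586)
s plate/board 3334 [ 0.60276688 -0.00576371  0.04021008] [0.01412246 0.03530367 0.07411642] ((556.0901489257812, 7.831062316894531), (245.3982391357422, 490.0382080078125), 88.89232635498047)
t red 80 [0.44633745 0.03011903 0.12799835] [0.41958392 0.02279296 0.11598915] [0.47206649 0.03708945 0.13855773]
t gauge area >15mm 276 [ 0.47334775 -0.26099901  0.03206039] [0.02365594 0.03175039 0.04322931] ((507.459716796875, -261.8984680175781), (77.45567321777344, 193.5821990966797), 56.282100677490234)
t plate/board 4394 [0.60232392 0.01387994 0.03681929] [0.01352374 0.02464877 0.07363637] ((559.812255859375, 9.193260192871094), (249.19232177734375, 485.0630798339844), 88.72882843017578)
```

View pics/c1.png

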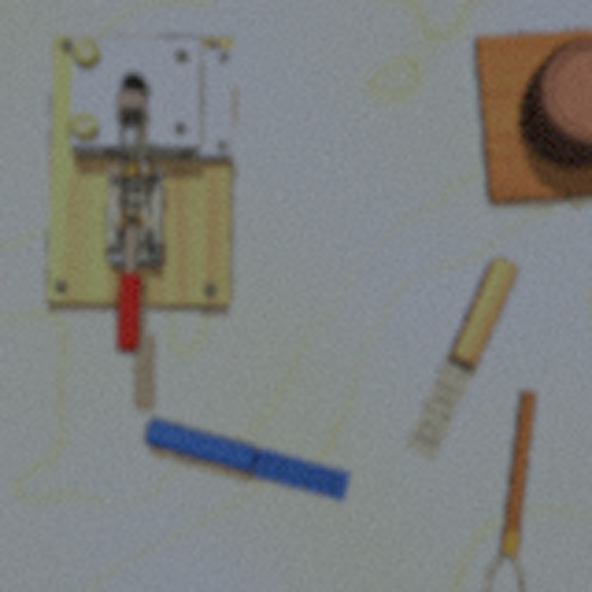

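View pics/c2.png

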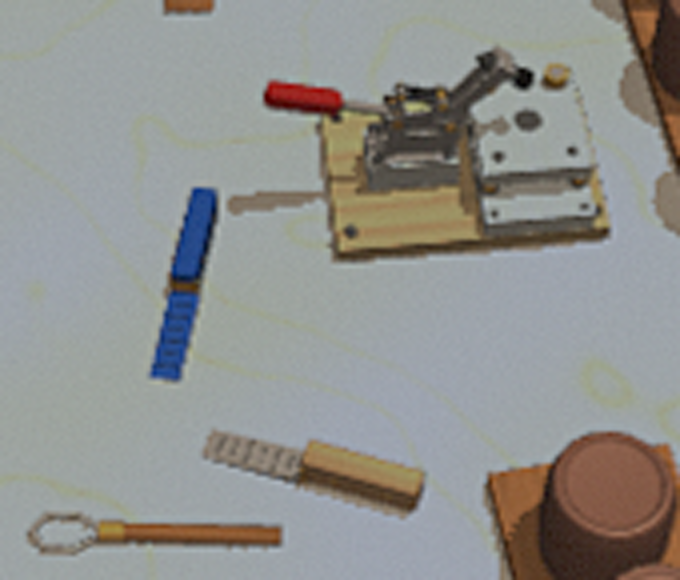

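The enlarged crops confirm it. The gauge has its wooden grip at crop-1 (485,310) and its grey steel blade tip at crop-1 (425,450), pointing back towards the robot; the blue one is a decoy. The press is open, with its ledge on the right (-y) side, and the handle leans back.

```bash
python3 - <<'E'
from h import *
for n in("side0","top0"):
    c=load(n+".npz");P=pts(c);X,Y,Z=P[...,0],P[...,1],P[...,2]
    def comp(m,nm,big=1):
        k,l,st,_=cv2.connectedComponentsWithStats(m.astype(np.uint8))
        for i in range(1,k):
            if st[i,4]>40:
                q=P[l==i];r=cv2.minAreaRect((q[:,:2]*1000).astype(np.float32))
                print(n,nm,st[i],q.mean(0).round(4),[np.round(x,1) for x in r],(cv2.boxPoints(r)).round(0).tolist())
    comp((Z>.062)&(Z<.075)&(abs(Y)<.15)&(X>.5)&(X<.8),"topplate")
    comp((Z>.012)&(Z<.025)&(abs(Y)<.15)&(X>.4)&(X<.8),"board")
    comp((Z>.022)&(Z<.042)&(Y>-.32)&(Y<-.15)&(X>.3)&(X<.55),"grip")
    hsv=cv2.cvtColor(c["frame"],cv2.COLOR_RGB2HSV);H,S,V=[hsv[...,i].astype(int) for i in range(3)]
    w=(H>8)&(H<32)&(S>75)&(Z<.045)&(Z>.02)&(Y>-.32)&(Y<-.15)&(X>.3)&(X<.56)
    comp(w,"wood")
    if n=="top0":
        for u,v in((500,262),(463,365),(425,450)): print(ray(c,270+u/3.7,140+v/3.7,.03 if v<400 else .002))
    else:
        for u,v in((208,445),):print(ray(c,230+u/4,165+v/4,.001))
E
```

```text
side0 topplate [394 170  16  15  50] [0.7726 0.0724 0.0693] [array([771.2,  77.4]), array([17.9, 71.8]), np.float64(32.2)] [[745.0, 103.0], [783.0, 42.0], [798.0, 52.0], [760.0, 113.0]]
side0 topplate [348 183  31  27 602] [0.6285 0.011  0.0687] [array([627.8,  19.1]), array([107.8,  90.9]), np.float64(87.3)] [[580.0, -33.0], [671.0, -37.0], [676.0, 71.0], [585.0, 75.0]]
side0 topplate [326 198  20   5  54] [0.5383 0.0119 0.0692] [array([538.9,  12.4]), array([ 7.5, 62.4]), np.float64(88.2)] [[508.0, 10.0], [570.0, 8.0], [570.0, 15.0], [508.0, 17.0]]
side0 topplate [403 200  18  14  53] [ 0.7738 -0.0547  0.0693] [array([770.9, -51.6]), array([18.9, 69. ]), np.float64(37.8)] [[742.0, -30.0], [785.0, -85.0], [800.0, -73.0], [757.0, -19.0]]
side0 board [393 184  24  59 301] [ 0.7687 -0.027   0.0172] [array([775. , -25.2]), array([ 37.7, 248.8]), np.float64(0.7)] [[755.0, 99.0], [758.0, -150.0], [795.0, -149.0], [792.0, 99.0]]
side0 board [310 193  61  36 845] [ 0.5199 -0.0067  0.0188] [array([554.1,  16.6]), array([153.7, 183.4]), np.float64(88.3)] [[460.0, -57.0], [643.0, -63.0], [648.
[... 1544 characters left out ...]
[470.0, 103.0]]
top0 board [307 182  26  41 751] [ 0.5213 -0.0184  0.0184] [array([525.3, -12.6]), array([ 73.1, 121.9]), np.float64(86.7)] [[462.0, -46.0], [584.0, -53.0], [588.0, 20.0], [467.0, 27.0]]
top0 grip [392 209  18  30 227] [ 0.4512 -0.2515  0.0315] [array([ 451.8, -252.2]), array([22.4, 90.7]), np.float64(63.8)] [[406.0, -242.0], [488.0, -282.0], [497.0, -262.0], [416.0, -222.0]]
top0 wood [392 211  17  28 188] [ 0.4485 -0.251   0.032 ] [array([ 449.1, -251.2]), array([19.2, 85.1]), np.float64(63.5)] [[407.0, -241.0], [483.0, -279.0], [491.0, -262.0], [415.0, -224.0]]
[ 0.48865624 -0.26766293  0.03      ]
[ 0.40617061 -0.23390709  0.03      ]
[ 0.34037155 -0.20397649  0.002     ]
```

```bash
python3 -m creep '{"translation":[[0,0,0],[0,0,0],[-0.44,-0.45,0],[-0.44,-0.45,0],[-0.44,-0.45,0]],"turn":[[0,0,-0.04],[0,0,-0.04],[0,0,0],[0,0,0],[0,0,0]],"grip":[0.6,0.6,0.6,0.6,0.6]}'
python3 -m creep '{"translation":[[-0.44,-0.45,0],[-0.44,-0.45,0],[-0.44,-0.45,0],[-0.44,-0.45,0],[-0.44,-0.45,0]],"turn":[[0,0,0],[0,0,0],[0,0,0],[0,0,0],[0,0,0]],"grip":[0.6,0.6,0.6,0.6,0.6]}'
python3 -m creep '{"translation":[[0.01,-0.6,0],[0.01,-0.6,0],[0.01,-0.6,0],[0.01,-0.6,0],[0.01,-0.6,0]],"turn":[[0,0,0],[0,0,0],[0,0,0],[0,0,0],[0,0,0]],"grip":[0.6,0.6,0.6,0.6,0.6]}'
python3 -m creep '{"translation":[[0.01,-0.6,0],[0,0,0]],"turn":[[0,0,0],[0,0,0]],"grip":[0.6,0.6]}'
```

```text
time_s: 0.72
tool_pos: [0.2895, 0.5086, 0.222]
tool_rot: [-180.0, -0.0, 177.6]
force: [0.2, 1.2, 0.2]
grip_width: 0.0539
grasp_force: 0.0
time_s: 1.35
tool_pos: [0.4578, 0.3215, 0.2223]
tool_rot: [-180.0, -0.0, 177.6]
force: [0.6, 0.4, 1.0]
grip_width: 0.052
grasp_force: 0.0
time_s: 1.98
tool_pos: [0.4426, 0.0816, 0.2223]
tool_rot: [180.0, -0.0, 177.6]
force: [0.2, -0.5, 0.1]
grip_width: 0.0523
grasp_force: 0.0
time_s: 2.22
tool_pos: [0.44, 0.0315, 0.2225]
tool_rot: [180.0, 0.0, 177.2]
force: [0.5, 0.6, -0.1]
grip_width: 0.0521
grasp_force: 0.0
```

```bash
python3 -m creep '{"translation":[[-0.02,-0.01,0.4],[0,0,0.4],[0,0,0.4],[0,0,0.32],[0,0,0]],"turn":[[0,0,0],[0,0,0],[0,0,0],[0,0,0],[0,0,0]],"grip":[0.6,0.6,0.6,0.6,0.6]}' 30
python3 -m creep '{"translation":[[0,0,0],[0,0,0],[0,0,0],[0,0,0]],"turn":[[0,0,0],[0,0,0],[0,0,0],[0,0,0]],"grip":[0,0,0,0]}' 30
python3 - <<'E'
from cell import env
from h import *
o=env.get_obs();print(o["tool_pos"],o["force"],o["grip_width"],o["grasp_force"])
c=env.read_camera("side");np.savez("side1.npz",**c)
cv2.imwrite("pics/c3.png",cv2.resize(c["frame"][110:250,260:420],None,fx=4,fy=4,interpolation=cv2.INTER_CUBIC)[:,:,::-1])
E
```

```text
time_s: 2.85
tool_pos: [0.44, 0.035, 0.0991]
tool_rot: [-179.9, -0.3, 177.7]
force: [-0.1, -0.6, 0.6]
grip_width: 0.0522
grasp_force: 0.0
time_s: 3.35
tool_pos: [0.4422, 0.0317, 0.1016]
tool_rot: [-179.8, 0.0, 177.6]
force: [-1.1, -13.1, 5.1]
grip_width: 0.0203
grasp_force: 6.7
[0.44224049 0.03166946 0.10157821] [ -1.09257256 -13.05711802   5.06599203] 0.02032075535443719 6.715659792535007
```

View pics/c3.png

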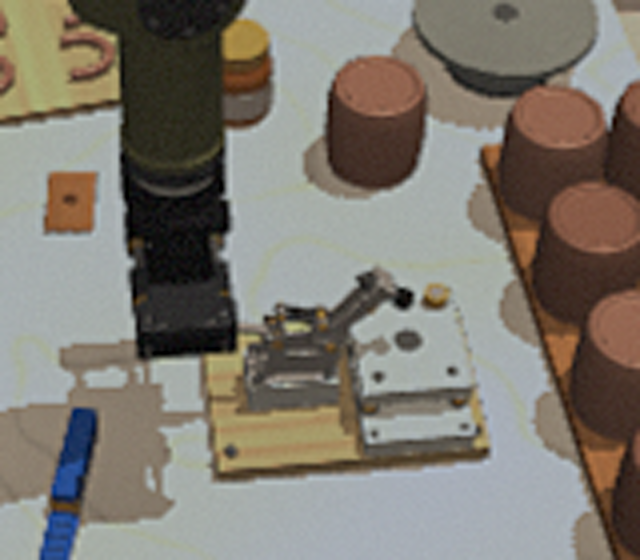

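The gripper's fingers straddle the handle at (185,300). The sideways force says it sits slightly too far to +y, so I'll centre it while the fingers close.

```bash
python3 -m creep '{"translation":[[0,-0.03,0],[0,0,0],[0,0,0]],"turn":[[0,0,0],[0,0,0],[0,0,0]],"grip":[0,0,0]}' 40
```

```text
time_s: 3.78
tool_pos: [0.4422, 0.0305, 0.1016]
tool_rot: [-179.9, 0.0, 177.6]
force: [-0.6, -5.9, 5.3]
grip_width: 0.0177
grasp_force: 40.0
```

```bash
python3 -m creep '{"translation":[[-0.05,-0.1,-0.1],[-0.05,0.1,-0.1],[-0.064,0,-0.08],[-0.064,0,-0.08]],"turn":[[0,0,0],[0,0,0],[0,0,0],[0,0,0]],"grip":[0,0,0,0]}' 40 >/dev/null; python3 -c "
from cell import env;o=env.get_obs();print(o['tool_pos'],o['force'],o['grip_width'],o['wrist_torque'])"
```

```text
[0.4568037  0.02982106 0.12795781] [-2.54186203 -2.89020363 -5.80003645] 0.017944098752157116 [-0.7860071   1.02256863  0.036403  ]
```

```bash
python3 -m creep '{"translation":[[-0.078,0,-0.067],[-0.078,0,-0.067],[-0.09,0,-0.05],[-0.09,0,-0.05],[-0.073,0,-0.025]],"turn":[[0,0,0],[0,0,0],[0,0,0],[0,0,0],[0,0,0]],"grip":[0,0,0,0,0]}' 45 
python3 -m creep '{"translation":[[-0.073,0,-0.025],[-0.075,0,-0.013],[-0.075,0,-0.013]],"turn":[[0,0,0],[0,0,0],[0,0,0]],"grip":[0,0,0]}' 45
```

```text
time_s: 4.9
tool_pos: [0.4866, 0.0286, 0.1484]
tool_rot: [-179.8, -0.9, 177.6]
force: [-14.8, -4.0, 2.9]
grip_width: 0.0177
grasp_force: 45.0
time_s: 5.28
tool_pos: [0.504, 0.0279, 0.1528]
tool_rot: [-179.9, -0.9, 177.6]
force: [-12.7, -4.0, 4.5]
grip_width: 0.0177
grasp_force: 45.0
```

```bash
python3 -m creep '{"translation":[[-0.06,0,-0.003],[-0.06,0,0],[-0.06,0,0],[-0.06,0,0],[-0.05,0,0]],"turn":[[0,0,0],[0,0,0],[0,0,0],[0,0,0],[0,0,0]],"grip":[0,0,0,0,0]}' 45 
python3 -m creep '{"translation":[[0,0,0]],"turn":[[0,0,0]],"grip":[0]}' 45
```

```text
time_s: 5.9
tool_pos: [0.5285, 0.0268, 0.1537]
tool_rot: [-179.9, -0.7, 177.6]
force: [-9.9, -3.6, 5.3]
grip_width: 0.0174
grasp_force: 45.0
time_s: 6.02
tool_pos: [0.5289, 0.0268, 0.1537]
tool_rot: [-179.9, -0.7, 177.6]
force: [-10.3, -4.2, 4.1]
grip_width: 0.0177
grasp_force: 45.0
```

```bash
python3 -m creep '{"translation":[[-0.06,0,0],[-0.06,0,0],[0,0,0]],"turn":[[0,0,0],[0,0,0],[0,0,0]],"grip":[0,0,0]}' 45
```

```text
time_s: 6.4
tool_pos: [0.5386, 0.0264, 0.1528]
tool_rot: [-179.8, -0.7, 177.6]
force: [-8.1, -4.0, 0.4]
grip_width: 0.0171
grasp_force: 45.0
```

```bash
python3 -m creep '{"translation":[[-0.06,0,0],[0,0,0]],"turn":[[0,0,0],[0,0,0]],"grip":[0,0]}' 45; python3 - <<'E'
from cell import env
from h import *
c=env.read_camera("side");np.savez("side2.npz",**c)
cv2.imwrite("pics/c4.png",cv2.resize(c["frame"][140:240,280:400],None,fx=5,fy=5,interpolation=cv2.INTER_CUBIC)[:,:,::-1])
P=pts(c);m=(P[...,2]>.045)&(P[...,2]<.08)&(P[...,0]>.6)&(P[...,0]<.67)&(abs(P[...,1]-.02)<.045)
print(np.percentile(P[m][:,2],[10,30,50,70,90]))
E
```

```text
time_s: 6.65
tool_pos: [0.543, 0.0262, 0.1522]
tool_rot: [-179.8, -0.7, 177.6]
force: [-7.4, -3.6, -2.6]
grip_width: 0.0172
grasp_force: 45.0
[0.05659194 0.05838621 0.0599535  0.06166066 0.06721155]
```

View pics/c4.png

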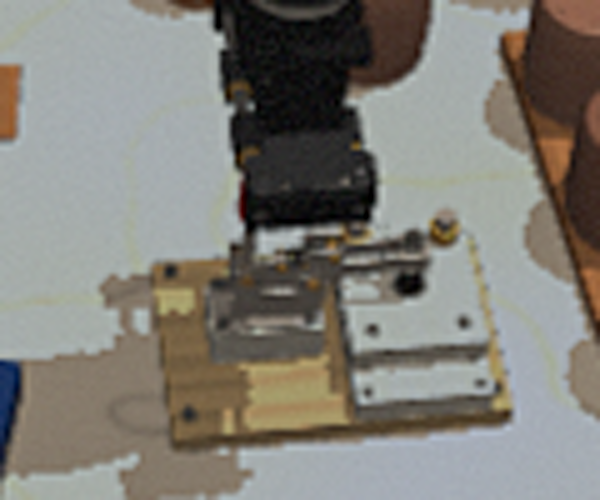

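The foot rests on the top plate at (410,285). The handle's red shows behind the fingers at (243,195), so the pads may have slid along it. I'll measure the red, then release and check again.

```bash
python3 -m creep '{"translation":[[0,0,0],[0,0,0],[0,0,0],[0,0,-0.5],[0,0,-0.5]],"turn":[[0,0,0],[0,0,0],[0,0,0],[0,0,0],[0,0,0]],"grip":[0.6,0.6,0.6,0.6,0.6]}' 45
python3 -m creep '{"translation":[[0.4,0,-0.5],[0.6,0,-0.1],[0,0,0]],"turn":[[0,0,0],[0,0,0],[0,0,0]],"grip":[0.6,0.6,0.6]}' 45; cat > hc.py <<'E'
from cell import env
from h import *
for n in("side","top"):
    c=env.read_camera(n);P=pts(c)
    hsv=cv2.cvtColor(c["frame"],cv2.COLOR_RGB2HSV);H,S,V=[hsv[...,i].astype(int) for i in range(3)];X,Y,Z=P[...,0],P[...,1],P[...,2]
    red=((H<6)|(H>174))&(S>150)&(V>50)&(abs(Y-.02)<.06)&(X>.38)&(X<.65)&(Z>.08)
    q=P[red];print(n,len(q));
    for lo in np.arange(.08,.22,.02):
        r=q[(q[:,2]>=lo)&(q[:,2]<lo+.02)]
        if len(r)>1: print(lo.round(2),len(r),np.median(r,0).round(4))
    m=(Z>.045)&(Z<.08)&(X>.605)&(X<.665)&(abs(Y-.02)<.045);print("plate top",np.percentile(P[m][:,2],[30,50,70]))
E
python3 hc.py
```

```text
time_s: 7.32
tool_pos: [0.5481, 0.0281, 0.2359]
tool_rot: [180.0, 0.0, 177.6]
force: [0.4, 0.3, 0.7]
grip_width: 0.0509
grasp_force: 0.0
time_s: 7.7
tool_pos: [0.4671, 0.0317, 0.2848]
tool_rot: [179.8, 0.2, 177.7]
force: [0.4, 0.3, -1.3]
grip_width: 0.0524
grasp_force: 0.0
side 90
0.14 17 [0.5199 0.0187 0.1519]
0.16 23 [0.5224 0.0175 0.1709]
0.18 34 [0.5233 0.0183 0.1916]
0.2 16 [0.5273 0.0223 0.2029]
plate top [0.05855767 0.06021528 0.06212899]
top 0
plate top [0.05768865 0.05909971 0.06084881]
```

The handle now leans about 0.09 rad towards the plates and the plate is down, with its underside near 43.5 mm. I'll give it a short push with shut fingers to confirm it sits on its stop.

```bash
python3 -m creep '{"translation":[[0,-0.03,0],[0,0,0.4],[-0.1,0,0.5],[-0.1,0,0.3],[0,0,0]],"turn":[[0,0,0],[0,0,0],[0,0,0],[0,0,0],[0,0,0]],"grip":[0,0,0,0,0]}' 30
python3 -m creep '{"translation":[[-0.09,0,0],[-0.09,0,0],[-0.09,0,0],[0,0,0]],"turn":[[0,0,0],[0,0,0],[0,0,0],[0,0,0]],"grip":[0,0,0,0]}'
```

```text
time_s: 8.43
tool_pos: [0.4832, 0.0272, 0.1844]
tool_rot: [-179.8, -0.3, 177.6]
force: [-0.4, -0.4, -0.1]
grip_width: 0.0102
grasp_force: 0.0
time_s: 8.93
tool_pos: [0.5064, 0.027, 0.1872]
tool_rot: [-180.0, 0.0, 177.6]
force: [-0.8, 0.5, 0.6]
grip_width: 0.0005
grasp_force: 0.0
```

```bash
python3 -m creep '{"translation":[[-0.06,0,0],[-0.06,0,0],[-0.03,0,0],[0,0,0]],"turn":[[0,0,0],[0,0,0],[0,0,0],[0,0,0]],"grip":[0,0,0,0]}'
```

```text
time_s: 9.43
tool_pos: [0.5085, 0.0269, 0.1867]
tool_rot: [180.0, -1.2, 177.7]
force: [-28.1, 0.2, 20.1]
grip_width: 0.0005
grasp_force: 14.5
```

```bash
python3 -m creep '{"translation":[[0.3,0,0],[0.3,0,0],[0.03,-0.59,-0.25],[0.03,-0.59,-0.25],[0.03,-0.59,0]],"turn":[[0,0,0],[0,0,0],[0,0,0],[0,0,0],[0,0,0]],"grip":[0.6,0.6,0.6,0.6,0.6]}'
python3 -m creep '{"translation":[[0.03,-0.59,0],[0.03,-0.59,0],[0.03,-0.59,0],[0,0,0],[0,0,0]],"turn":[[0,0,0],[0,0,0],[0,0,0],[0,0,0.042],[0,0,0.042]],"grip":[0.6,0.6,0.6,0.6,0.6]}'
python3 -m creep '{"translation":[[0,0,0],[0,0,0]],"turn":[[0,0,0.042],[0,0,0]],"grip":[0.6,0.6]}'
python3 hc.py
```

```text
time_s: 10.05
tool_pos: [0.4575, -0.1141, 0.2287]
tool_rot: [180.0, 0.2, 177.7]
force: [1.6, 0.4, -0.1]
grip_width: 0.0424
grasp_force: 0.0
time_s: 10.68
tool_pos: [0.4433, -0.2546, 0.2269]
tool_rot: [180.0, 0.0, 162.2]
force: [-0.4, 0.1, -0.9]
grip_width: 0.0521
grasp_force: 0.0
time_s: 10.92
tool_pos: [0.4436, -0.2538, 0.2269]
tool_rot: [180.0, 0.0, 155.0]
force: [-0.4, -0.9, 0.8]
grip_width: 0.0521
grasp_force: 0.0
side 0
plate top [0.05856487 0.05999935 0.06168566]
top 45
0.14 2 [0.5169 0.0274 0.1532]
0.16 7 [0.5182 0.0254 0.1682]
0.18 18 [0.5256 0.0283 0.1958]
0.2 18 [0.5295 0.0265 0.2026]
plate top [0.0575688  0.05937439 0.06100498]
```

```bash
python3 -m creep '{"translation":[[-0.07,0.045,0.7],[0,0,0.7],[0,0,0.7],[0,0,0.4],[0,0,0.24]],"turn":[[0,0,0],[0,0,0],[0,0,0],[0,0,0],[0,0,0]],"grip":[0.6,0.6,0.6,0.6,0.6]}' 15
python3 -m creep '{"translation":[[0,0,0],[0,0,0],[0,0,0],[0,0,0],[0,0,0]],"turn":[[0,0,0],[0,0,0],[0,0,0],[0,0,0],[0,0,0]],"grip":[0.6,0,0,0,0]}' 15
```

```text
time_s: 11.65
tool_pos: [0.4494, -0.2525, 0.0059]
tool_rot: [-180.0, -0.1, 155.0]
force: [-0.2, -0.6, 1.1]
grip_width: 0.0524
grasp_force: 0.0
time_s: 12.28
tool_pos: [0.4506, -0.253, 0.0081]
tool_rot: [180.0, 0.1, 154.9]
force: [-0.4, -0.2, 3.3]
grip_width: 0.0221
grasp_force: 15.0
```

```bash
python3 -m creep '{"translation":[[0,0,0],[0,0,-0.3],[0,0,-0.5],[0,0,-0.6],[0,0,0]],"turn":[[0,0,0],[0,0,0],[0,0,0],[0,0,0],[0,0,0.053]],"grip":[0,0,0,0,0]}' 45
python3 -m creep '{"translation":[[0,0,0],[0,0,0],[0,0,0],[0,0,0],[0,0,0]],"turn":[[0,0,0.053],[0,0,0.053],[0,0,0.053],[0,0,0.053],[0,0,0.053]],"grip":[0,0,0,0,0]}'
python3 -m creep '{"translation":[[0,0,0],[0,0,0]],"turn":[[0,0,0.056],[0,0,0]],"grip":[0,0]}'
```

```text
time_s: 12.9
tool_pos: [0.4524, -0.2542, 0.1229]
tool_rot: [179.8, 0.4, 145.2]
force: [-0.4, 0.2, -1.9]
grip_width: 0.0221
grasp_force: 44.9
time_s: 13.52
tool_pos: [0.4496, -0.2527, 0.119]
tool_rot: [-179.9, -0.0, 97.4]
force: [0.5, -0.3, -1.8]
grip_width: 0.0217
grasp_force: 45.0
time_s: 13.78
tool_pos: [0.4497, -0.2527, 0.1191]
tool_rot: [-179.9, -0.0, 87.7]
force: [-0.5, -0.1, -1.8]
grip_width: 0.0217
grasp_force: 45.0
```

```bash
python3 -m creep '{"translation":[[0.21,0.525,0],[0.21,0.525,0],[0.21,0.525,0],[0.21,0.525,0],[0,0,0.4]],"turn":[[0,0,0],[0,0,0],[0,0,0],[0,0,0],[0,0,0]],"grip":[0,0,0,0,0]}'
python3 -m creep '{"translation":[[0,0,0]],"turn":[[0,0,0]],"grip":[0]}'
python3 - <<'E'
from cell import env
from h import *
o=env.get_obs();print(o["tool_pos"],o["tool_rot"])
ims=[]
for n in("side","top"):
    c=env.read_camera(n);np.savez(n+"3.npz",**c);P=pts(c);X,Y,Z=P[...,0],P[...,1],P[...,2]
    m=(Z>.06)&(Z<.12)&(X>.59)&(X<.66)&(Y>-.20)&(Y<-.036)
    q=P[m];print(n,len(q))
    for y in np.arange(-.17,-.03,.012):
        r=q[(q[:,1]>=y)&(q[:,1]<y+.012)]
        if len(r)>2: print(y.round(3),len(r),r[:,0].min().round(4),r[:,0].max().round(4),np.median(r[:,2]).round(4),r[:,1].max().round(4))
    i=c["frame"][165:245,310:420] if n=="side" else c["frame"][135:215,275:385]
    ims.append(cv2.resize(i,None,fx=3.6,fy=3.6*1.0,interpolation=cv2.INTER_CUBIC)[:,:,::-1])
cv2.imwrite("pics/c5.png",np.hstack(ims))
E
```

```text
time_s: 14.4
tool_pos: [0.6263, -0.1899, 0.0884]
tool_rot: [179.7, 0.0, 88.2]
force: [-1.7, -0.1, -2.7]
grip_width: 0.0218
grasp_force: 45.0
time_s: 14.52
tool_pos: [0.6185, -0.1917, 0.0844]
tool_rot: [-179.6, -0.0, 87.8]
force: [-0.2, -0.7, -2.4]
grip_width: 0.0215
grasp_force: 45.0
[ 0.61853445 -0.19171139  0.08437939] [-1.79610255e+02 -3.44965391e-02  8.78171041e+01]
side 39
-0.17 3 0.6242 0.6277 0.1093 -0.1688
top 91
-0.11 13 0.6211 0.6368 0.0819 -0.0993
-0.098 31 0.6143 0.637 0.0825 -0.0875
-0.086 31 0.6154 0.6371 0.0809 -0.0759
-0.074 16 0.6157 0.6374 0.0799 -0.07
```

View pics/c5.png

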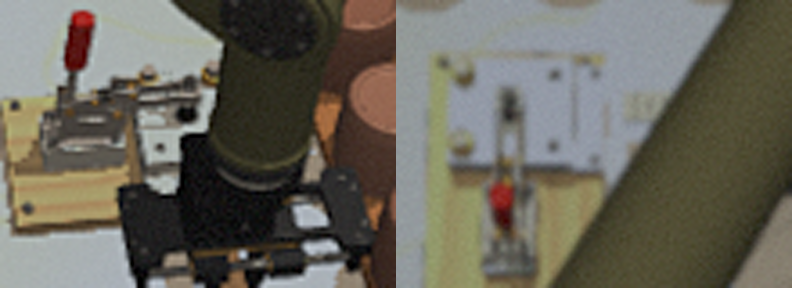

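The left crop shows the red handle upright and locked at (80,40). The right crop shows the blade tip just outside the ledge at (630,108), in line with the middle of the plate. Next I'll move forward over the ledge and lower the blade.

```bash
python3 -m creep '{"translation":[[0.17,0,0],[0.17,0,0],[0,0,0.2],[0,0,0.18],[0,0,0]],"turn":[[0,0,0],[0,0,0],[0,0,0],[0,0,0],[0,0,0]],"grip":[0,0,0,0,0]}'
python3 -m creep '{"translation":[[0,0,0.03],[0,0,0.03],[0,0,0]],"turn":[[0,0,0],[0,0,0],[0,0,0]],"grip":[0,0,0]}'
```

```text
time_s: 15.25
tool_pos: [0.6202, -0.1656, 0.055]
tool_rot: [-179.8, -0.0, 87.6]
force: [-0.6, -0.6, -2.7]
grip_width: 0.0217
grasp_force: 45.0
time_s: 15.62
tool_pos: [0.622, -0.1657, 0.0525]
tool_rot: [180.0, 0.0, 87.6]
force: [-0.3, -0.7, -1.6]
grip_width: 0.0216
grasp_force: 45.0
```

```bash
for i in 1 2 3; do python3 -m creep '{"translation":[[0,0,0.02],[0,0,0]],"turn":[[0,0,0],[0,0,0]],"grip":[0,0]}' | grep -E "pos|force|rot"; done
```

```text
tool_pos: [0.6219, -0.1655, 0.0508]
tool_rot: [180.0, -0.0, 87.6]
force: [-0.0, 0.5, -1.9]
grasp_force: 45.0
tool_pos: [0.6218, -0.1655, 0.0491]
tool_rot: [-180.0, -0.0, 87.6]
force: [0.4, 0.2, -1.8]
grasp_force: 45.0
tool_pos: [0.6218, -0.1655, 0.0474]
tool_rot: [-180.0, -0.0, 87.6]
force: [0.2, 0.2, -2.4]
grasp_force: 45.0
```

```bash
for i in 1 2 3; do python3 -m creep '{"translation":[[0,0,0.01],[0,0,0]],"turn":[[0,0,0],[0,0,0]],"grip":[0,0]}' | grep -E "pos|force|rot"; done
```

```text
tool_pos: [0.6219, -0.1655, 0.0468]
tool_rot: [180.0, -0.0, 87.6]
force: [-0.0, 0.5, -2.2]
grasp_force: 45.0
tool_pos: [0.622, -0.1656, 0.0461]
tool_rot: [180.0, -0.0, 87.6]
force: [-0.4, 0.1, -1.6]
grasp_force: 45.0
tool_pos: [0.6221, -0.1657, 0.0456]
tool_rot: [180.0, -0.0, 87.6]
force: [-0.9, 0.2, 1.5]
grasp_force: 45.0
```

```bash
python3 -m creep '{"translation":[[0.06,-0.02,0],[0.06,0,0],[0.06,0,0],[0.06,0,0],[0.06,0,0]],"turn":[[0,0,0],[0,0,0],[0,0,0],[0,0,0],[0,0,0]],"grip":[0,0,0,0,0]}'
python3 -m creep '{"translation":[[0.04,0,0],[0.04,0,0],[0,0,0]],"turn":[[0,0,0],[0,0,0],[0,0,0]],"grip":[0,0,0]}'
```

```text
time_s: 17.75
tool_pos: [0.6216, -0.1415, 0.0455]
tool_rot: [180.0, 0.0, 87.6]
force: [-0.9, -2.6, 2.7]
grip_width: 0.0218
grasp_force: 45.0
time_s: 18.12
tool_pos: [0.6218, -0.1348, 0.0454]
tool_rot: [180.0, -0.0, 87.6]
force: [0.3, -1.7, 3.6]
grip_width: 0.0215
grasp_force: 45.0
```

```bash
for i in 1 2 3; do python3 -m creep '{"translation":[[0.025,0,0],[0,0,0]],"turn":[[0,0,0],[0,0,0]],"grip":[0,0]}' | grep -E "pos|force"; done
```

```text
tool_pos: [0.6218, -0.1333, 0.0454]
force: [-0.1, -3.9, 4.7]
grasp_force: 45.0
tool_pos: [0.6219, -0.1314, 0.0455]
force: [-0.9, -2.6, 5.5]
grasp_force: 45.0
tool_pos: [0.622, -0.1295, 0.0455]
force: [0.6, -3.1, 4.6]
grasp_force: 45.0
```

```bash
for i in 1 2 3; do python3 -m creep '{"translation":[[0.02,0,0],[0,0,0]],"turn":[[0,0,0],[0,0,0]],"grip":[0,0]}' | grep -E "pos|force"; done
```

```text
tool_pos: [0.6221, -0.128, 0.0455]
force: [0.2, -3.3, 5.2]
grasp_force: 45.0
tool_pos: [0.6222, -0.1265, 0.0456]
force: [0.2, -3.1, 5.3]
grasp_force: 45.0
tool_pos: [0.6222, -0.1249, 0.0455]
force: [0.0, -4.0, 6.4]
grasp_force: 45.0
```

```bash
for i in 1 2 3 4; do python3 -m creep '{"translation":[[0.02,0,0],[0,0,0]],"turn":[[0,0,0],[0,0,0]],"grip":[0,0]}' | grep -E "pos|^force"; done
```

```text
tool_pos: [0.6223, -0.1233, 0.0456]
force: [0.3, -3.3, 5.7]
tool_pos: [0.6224, -0.1218, 0.0456]
force: [-0.0, -4.3, 5.5]
tool_pos: [0.6224, -0.1202, 0.0456]
force: [-0.7, -3.1, 6.4]
tool_pos: [0.6225, -0.1187, 0.0457]
force: [-0.2, -4.0, 5.5]
```

```bash
for i in 1 2 3; do python3 -m creep '{"translation":[[0.02,0,0],[0,0,0]],"turn":[[0,0,0],[0,0,0]],"grip":[0,0]}' | grep -E "pos|^force"; done
```

```text
tool_pos: [0.6226, -0.1171, 0.0457]
force: [0.9, -3.5, 6.2]
tool_pos: [0.6227, -0.1155, 0.0457]
force: [0.6, -4.0, 5.6]
tool_pos: [0.6228, -0.1143, 0.0458]
force: [0.5, -4.1, 6.4]
```

```bash
for i in 1 2 3; do python3 -m creep '{"translation":[[0.015,0,0],[0,0,0]],"turn":[[0,0,0],[0,0,0]],"grip":[0,0]}' | grep -E "pos|^force"; done
```

```text
tool_pos: [0.6228, -0.1137, 0.0458]
force: [-1.1, -5.1, 6.6]
tool_pos: [0.6228, -0.1131, 0.0459]
force: [-1.5, -6.0, 6.2]
tool_pos: [0.6228, -0.1126, 0.046]
force: [-0.2, -5.9, 7.0]
```

```bash
for i in 1 2; do python3 -m creep '{"translation":[[0.015,0,0],[0,0,0]],"turn":[[0,0,0],[0,0,0]],"grip":[0,0]}' | grep -E "pos|^force"; done
```

```text
tool_pos: [0.6228, -0.112, 0.0461]
force: [0.0, -7.9, 6.5]
tool_pos: [0.6228, -0.1116, 0.0461]
force: [-0.5, -7.9, 6.6]
```

```bash
for i in 1 2; do python3 -m creep '{"translation":[[0.015,0,0],[0,0,0]],"turn":[[0,0,0],[0,0,0]],"grip":[0,0]}' | grep -E "pos|^force"; done; python3 -m creep '{"translation":[[0,0,0],[0,0,0],[0,0,0],[0,0,0]],"turn":[[0,0,0],[0,0,0],[0,0,0],[0,0,0]],"grip":[0,0,0,0]}'; python3 - <<'E'
from cell import env
for i in range(2):
    o=env.get_obs();print(o["tool_pos"],o["tool_rot"],o["force"],o["grasp_force"])
E
```

```text
tool_pos: [0.6228, -0.1108, 0.0461]
force: [-0.2, -9.7, 6.2]
tool_pos: [0.6228, -0.11, 0.0461]
force: [0.4, -10.8, 6.3]
time_s: 23.62
tool_pos: [0.6228, -0.11, 0.0461]
tool_rot: [179.9, 0.3, 87.4]
force: [0.5, -10.0, 6.3]
grip_width: 0.0218
grasp_force: 45.0
[ 0.62277032 -0.11001137  0.04610894] [179.90207333   0.34879049  87.44617828] [  0.49777874 -10.00759156   6.33740888] 44.95667830109596
[ 0.62277032 -0.11001137  0.04610894] [179.90207333   0.34879049  87.44617828] [  0.49777874 -10.00759156   6.33740888] 44.95667830109596
```

```bash
python3 hc.py; python3 - <<'E'
from cell import env
from h import *
c=env.read_camera("side")
cv2.imwrite("pics/c6.png",cv2.resize(c["frame"][150:270,290:420],None,fx=4.5,fy=4.5,interpolation=cv2.INTER_CUBIC)[:,:,::-1])
E
```

```text
side 90
0.14 18 [0.52   0.0188 0.1539]
0.16 24 [0.5221 0.0181 0.1713]
0.18 28 [0.5236 0.0186 0.1882]
0.2 20 [0.5277 0.0229 0.2017]
plate top [0.06538254 0.06973683 0.07133972]
top 23
0.18 6 [0.5277 0.0307 0.1981]
0.2 14 [0.5306 0.029  0.2034]
plate top [0.05789101 0.05978184 0.06162471]
```

View pics/c6.png

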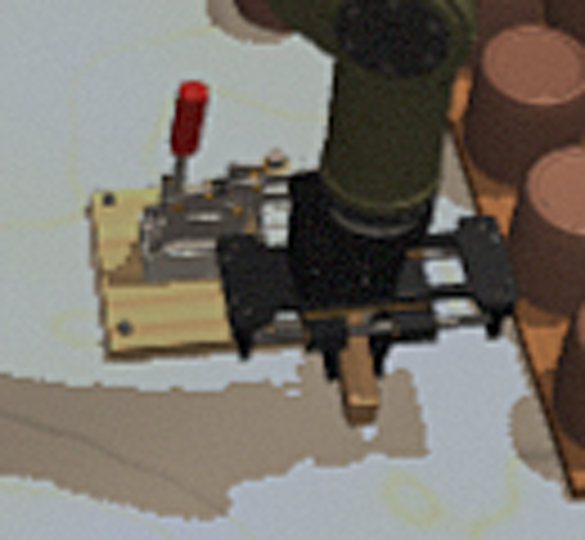

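The picture shows the handle still locked at (190,120), the gauge square in the fingers at (360,380) and the plate height unchanged. I'm handing it in.

```bash
python3 -c "
from cell import env;print(env.sign_off())"
```

```text
the job is handed in; nothing more can be done
None
```

I closed and locked the clamp, slid the gauge about 41 mm into the gap until it dragged (about 10 N of push), and handed the job in at about 24 s, still gripping it; the hand-in gave no verdict.

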